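# Put the tiered pastry stand together on the coffee table

## Robot

A 7-joint arm with a two-finger parallel gripper is mounted at the origin on the work surface. World frame = base frame: x ahead of the robot, y to its left, z up, the work surface at z = 0. Lengths are in m, angles in rad, forces in N, time in s.
With the tool pointing down it reaches from about 0.35 to 0.9 m from the base axis. Payload 8.1 kg.
Tool frame: the origin (TCP) lies on the centre line of the jaws, within the pads' length; the fingertips stand 11 mm ahead of it and the grasp point (between the pads) lies 8 mm behind it (arm.nose_length is the distance from the TCP to the fingertips, in m); z points along the fingers, y is the line along which they close (so a half turn about z gives the same grasp; the last joint's range is limited). The gripper opens to 92 mm and grips with 3 to 60 N. Pads are 19 mm wide; open, the fingers measure 130 mm over their backs; the gripper's body (75 mm by 190 mm) begins 47 mm behind the grasp point.
Start: joints at [-1.33, 0.434, 0.025, 1.573, -0.012, 1.134, -0.075], TCP at [0.211, 0.588, 0.238] pointing down, gripper open.
Joint ranges: [-2.62, 2.62], [-0.44, 2.09], [-1.27, 1.32], [0.08, 2.57], [-1.32, 4.46], [0.12, 2], [-2.74, 2.74]. Speed limits (rad/s): [2.22, 2.22, 3.01, 3.01, 3.14, 3.14, 3.14].

## Interface

Orientations are given as a rotation vector (axis times angle).
In Python, from cell import arm gives the robot as it stands.
- The arm moves only by the tool jog_arm, never from a script. Its argument "moves" is a list of rows, each a list of 4 numbers: the shift along the tool's x, y, z in m, then the turn about the tool's z in rad. In form: [[tx, ty, tz, spin], ...]. A call has 1 to 20 rows; each row is the pose to reach, as a shift and turn from the pose commanded when the call began, along the tool's axes at that moment; what a row does not reach only later rows make up. A row lasts 1/8 s, in which the tool goes at most 62.5 mm and 10.7 degrees, less where a joint would pass 70% of its speed; a pose out of reach is approached as far as the arm can. A call with a gripper value outside its range is refused whole. "hand" is the finger opening in m, from 0 to 0.0918, set as the call begins (left out, the last holds). The fingers move at their own pace and stop on an object; "newtons" is the grip in N (left out, the last holds). Time passes only in rows, so rows that repeat a pose let the fingers close. It gives the time, the measured TCP pose, the force, the opening and the grip force at its end, in the units of the state.
- arm.observe(): the state, without advancing time (a new reading comes with each control period).
- arm.get_image(name): name is "scene" or "side" or "wrist"; returns a dict with "color" (400x640x3 uint8, red, green, blue), "z_map" (400x640 float32, m along the optical axis (not along the pixel's ray), 0 where there is no reading), "fx", "fy", "cx", "cy" (pixels), "rvec" (rotation vector, rad) and "tvec" (3), from world to camera coordinates, as OpenCV has them. Camera axes: x right, y down, z forward; pixel columns grow to the right and rows downward; lengths in m; the calibration is good to about 2 mm. A picture is of the moment at which its call begins.
- arm.sign_off(): hands the job in; it is judged then, once.
The state is a dict: "clock": time; "joints": joint angles; "dq": joint speeds; "joint_efforts": joint torques, N m; "position": TCP position; "ee_rot": TCP orientation; "force": force on the tool from outside, world axes, zero at the start; "ft_torque": the same for the moment, N m; "width": opening from 0.0 (shut) to 1.0 (fully open); "gripper_force": force on a finger pad.
Only numpy, scipy, OpenCV 4.12 (cv2) and the standard library are available. Lean on these libraries where they do the work, as an engineer would, in place of code of your own. Each camera call takes 0.05 s, during which the arm holds its last target. There are 200 camera calls.

## Task

Finish the half-built tiered stand: take the long spacer tube from the sloping wooden rack and slide it over the upright shaft until it sits fully down on the lower plate, then slide the upper tier, right way up, over the same shaft until it sits fully down on the spacer. Keep hold of each piece until it has come to rest in its place (do not let it drop), then let go of it. Leave the short spacer in the rack and do not displace or tip the coffee pot, jars, cup or saucer.

Things in the scene. Friction and masses are not known exactly. Their poses are not given: they have to be found in the camera images.
- stand: Lower half of the steel stand, fixed, upright; origin at the centre of its underside on the table, z up. Round plate 160 mm across, floor 30 mm above the table, rim to 39 mm. In its middle a plain round shaft, 16 mm diameter, top 155 mm above the table, its last 8 mm tapering to 7 mm. Four fixed pastries round it, up to 66 mm above the table, no nearer than 26 mm to the shaft axis.
- seat (a point): Point on the shaft axis at the floor of the lower plate, 30 mm above the table, z up: the lower end of the long spacer belongs here; the underside of the tier's centre belongs 100 mm above it.
- shaft_top (a point): Top centre of the shaft, 125 mm above the seat point.
- rack: Fixed wooden rack, base 150 x 170 x 10 mm; origin at its underside's centre, z up, -x roughly towards the robot. Two V troughs at y = -50 and +50 mm, either may hold either tube. Tubes lean 35 degrees from vertical, upper end to the rack's -x; lower end's centre at x = 30, z = 34 mm. A trough carries the lowest 55 mm of a tube from below, reaching 28 mm to each side; above that the tube is free.
- long_spacer: Plain steel tube 100 mm long, 32 mm outside, 20 mm bore (2 mm clearance round the shaft), 0.16 kg give or take 30 percent. Origin at the centre of the end that is lower at the start; z along its axis towards the upper end. Both ends are alike. Starts in the rack.
- long_spacer_mid (a point): Centre of the long spacer, 50 mm from either end.
- short_spacer: The same kind of tube but 70 mm long; not needed, to be left in its trough. Origin at the centre of its lower end, z along its axis.
- rest: Sloping wooden plate rest, fixed, base 150 x 120 x 10 mm; origin at the centre of its underside on the table, z up, -x roughly towards the robot. Its top slopes 25 degrees, low towards its -x; two short wooden pins stop the tier from sliding down. The tier's underside centre is at x = +10, z = 62 mm.
- tier: Upper tier: steel dish 140 mm across, floor 5 mm thick, rim 14 mm high, 4 mm thick; hub tube in its middle 32 mm outside, 20 mm bore open right through, top 50 mm above the underside. Origin at the underside's centre, z along the hub, up. 0.28 kg give or take 30 percent. Starts on the plate rest, axis 25 degrees from vertical, hub leaning to the rest's -x.
- pot: Steel coffee pot 200 mm tall, body 124 mm across, spout to its +y and handle to its -y (each up to 120 mm from the axis); origin at the centre of its underside. Leave it alone.
- coffee_jar: Amber jar of coffee, 86 mm across, 180 mm tall; origin at the centre of its underside. Leave it alone.
- sugar: Glass sugar jar with steel lid, 68 mm across, 110 mm tall; origin at the centre of its underside. Leave it alone.
- saucer: Mint-green saucer, 116 mm across, 16 mm high; origin at the centre of its underside. Leave it alone.
- cup: Mint-green cup on the saucer, 76 mm across, 55 mm tall; origin at the centre of its underside. Leave it alone.
Mind the look-alikes: they are no part of the job. What is shaped like the long_spacer but turquoise is not meant. Several things have the shape of the tier; the one meant has the colours described above.

How it is judged:
By the outcome, as a careful person would: the job done as asked, in the order asked, and still so for the second after the job is handed in, with the robot touching nothing.
It also fails if it takes over 72 s, if anything falls off the work surface, if the arm or the gripper's body presses on something with over 40 N, if the wrist force passes 120 N, or if a joint passes its speed limit or range.

## Working session

There is one attempt and no reset: what is moved stays moved. The work goes in short steps, Python scripts to look and compute and a tool call to move; the robot and the scene stay as the last step left them, time stands still between calls to the robot, and variables do not carry over. Pictures are saved under pics/ and viewed, at most 10 in all, crops included, and the job is handed in when it is done.

Besides the shell and the picture viewer there is one more tool, called after "Emit:" as name(argument=value, ...) on one line, values as JSON. jog_arm: Moves the arm, as the interface text tells. Its arguments: {"type":"object","properties":{"moves":{"type":"array"},"hand":{"type":"number"},"newtons":{"type":"number"}},"required":["moves"]}

```bash
mkdir -p pics; ls; python3 - <<'E'
from cell import arm
import cv2,numpy as np
print(arm.observe())
for n in("scene","side","wrist"):
    d=arm.get_image(n); cv2.imwrite(f"pics/{n}0.png",d["color"][...,::-1]); np.savez(f"pics/{n}0.npz",**d)
    print(n,d["fx"],d["cx"],d["cy"],d["rvec"],d["tvec"])
a=cv2.imread("pics/scene0.png")
E
```

```text
pics
{'clock': 0.0, 'joints': array([-1.3296227 ,  0.43525454,  0.02502273,  1.57412393, -0.01162838,
        1.13397148, -0.07507802]), 'dq': array([-6.98527575e-04,  6.74742416e-04,  8.30287096e-04,  1.33578127e-03,
       -3.90575977e-04,  9.12340502e-05,  5.98127376e-04]), 'joint_efforts': array([-2.25366225e-04, -6.67864251e+01,  9.84799415e-01, -3.14445949e+01,
       -6.05717185e-02,  4.30730078e-02,  2.20879710e-04]), 'position': array([0.2105544 , 0.58793398, 0.23691554]), 'ee_rot': array([-5.37482918e-01, -3.09513548e+00,  2.52259449e-03]), 'force': array([ 0.60208949, -0.17054851,  0.77548225]), 'ft_torque': array([ 0.05888028, -0.01290046,  0.01242523]), 'gripper_force': 0.0, 'width': 1.000312821943239}
scene 480.8239136600192 315.6879051839885 195.68809343279023 [ 2.07888003  1.53759554 -0.48257802] [-0.17155689 -0.31918949  1.68760825]
side 419.6721325299367 319.3659176362395 201.5585700210047 [ 2.11782729 -0.23256725  0.10261472] [-0.53544384  0.18062001  1.0249002 ]
wrist 336.32831560638374 319.92474982804526 200.55263988870806 [-2.37115124 -1.67199485 -0.23535071] [-0.62438927 -0.03632945  0.3913494 ]
```

View pics/scene0.png

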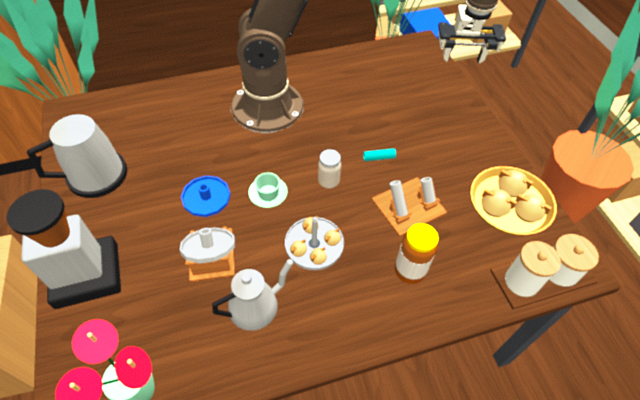

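View pics/side0.png

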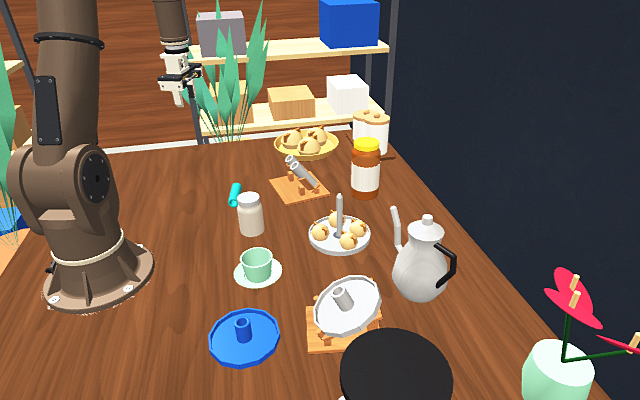

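The scene view shows the white/steel tier on its rest at (208,242). Its look-alike is the blue dish at (206,195), lying flat. In the rack there are two steel tubes at (397,198) and (428,190), and the left one looks longer. The turquoise tube at (380,154) is a decoy. The stand's shaft is at (315,232). The side view has the tubes around (300,170), the shaft at (340,215) and the tier at (347,305).

```bash
cat >h.py <<'E'
import numpy as np,cv2
from scipy.spatial.transform import Rotation as R
def load(f): return dict(np.load(f))
def cloud(d):
    z=d["z_map"]; v,u=np.indices(z.shape)
    P=np.stack([(u-d["cx"])/d["fx"]*z,(v-d["cy"])/d["fy"]*z,z],-1)
    M=R.from_rotvec(d["rvec"]).as_matrix()
    W=(P-d["tvec"])@M
    W[z<=0]=np.nan
    return W
def proj(d,p):
    K=np.array([[d["fx"],0,d["cx"]],[0,d["fy"],d["cy"]],[0,0,1]])
    return cv2.projectPoints(np.float64(p).reshape(-1,1,3),d["rvec"],d["tvec"],K,None)[0][:,0]
E
python3 - <<'E'
from h import *
np.set_printoptions(precision=3,suppress=True)
A=load("pics/scene0.npz");B=load("pics/side0.npz")
a=cloud(A);b=cloud(B)
for n,(u,v) in dict(tubeL=(397,184),tubeLlow=(401,212),tubeR=(427,180),shafttop=(316,220),shaftbase=(314,245),plate=(300,245),tierhub=(206,232),rest=(210,270),table=(350,260),pot=(247,276),jar=(422,232),sugar=(329,156),cup=(267,181),blue=(205,187)).items(): print(n,a[v,u])
for n,(u,v) in dict(tubeL=(290,160),shafttop=(339,196),hub=(338,292),pot=(427,218),jar=(368,145)).items(): print(n,b[v,u])
E
python3 - <<'E'
import cv2
a=cv2.imread("pics/scene0.png");b=cv2.imread("pics/side0.png")
f=lambda i:cv2.resize(i,(400,300),interpolation=cv2.INTER_CUBIC)
t=cv2.hconcat([f(a[165:240,360:460]),f(a[210:285,160:260])]);s=cv2.hconcat([f(b[140:215,255:355]),f(b[265:355,290:410])])
cv2.imwrite("pics/c1.png",cv2.vconcat([t,s]))
E
```

```text
tubeL [0.537 0.247 0.122]
tubeLlow [0.585 0.251 0.05 ]
tubeR [0.535 0.344 0.102]
shafttop [ 0.6   -0.009  0.146]
shaftbase [ 0.604 -0.014  0.028]
plate [ 0.612 -0.056  0.062]
tierhub [ 0.517 -0.287  0.089]
rest [ 0.594 -0.301  0.022]
table [ 0.659  0.075 -0.008]
pot [ 0.729 -0.213  0.195]
jar [0.728 0.224 0.177]
sugar [0.373 0.103 0.107]
cup [ 0.347 -0.083  0.023]
blue [ 0.326 -0.266  0.036]
tubeL [0.524 0.339 0.087]
shafttop [ 0.596 -0.017  0.151]
hub [ 0.528 -0.278  0.093]
pot [ 0.729 -0.221  0.2  ]
jar [0.735 0.193 0.18 ]
```

View pics/c1.png

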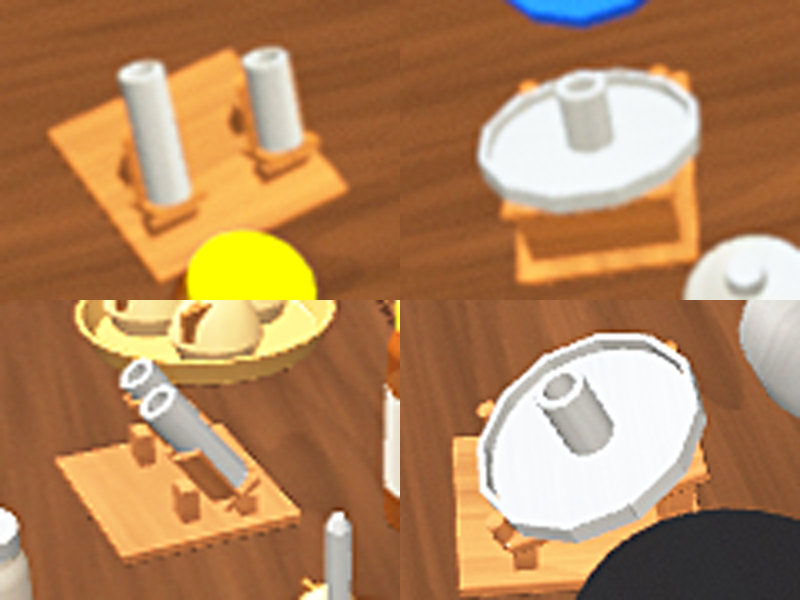

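The crop confirms that the left tube (397,184) is the long steel spacer, since it is visibly longer than the right one at (428,180). The steel dish leaning on the rest at (206,232) is the tier. I'll move over the rack for closer wrist views.

Emit:
jog_arm(moves=[[-0.39,-0.22,-0.09,0],[-0.39,-0.22,-0.09,0],[-0.39,-0.22,-0.09,0],[-0.39,-0.22,-0.09,0],[-0.39,-0.22,-0.09,0],[-0.39,-0.22,-0.09,0],[-0.39,-0.22,-0.09,0],[-0.39,-0.22,-0.09,0],[-0.39,-0.22,-0.09,0],[-0.39,-0.22,-0.09,0],[-0.39,-0.22,-0.09,0]], hand=0.06)

```text
clock: 1.52
position: [0.5023, 0.2516, 0.3273]
ee_rot: [-0.532, -3.095, 0.0]
force: [-0.0, -1.1, -0.2]
width: 0.654
gripper_force: 0.0
```

```bash
python3 - <<'E'
from cell import arm
from h import *
np.set_printoptions(precision=3,suppress=True)
d=arm.get_image("wrist"); cv2.imwrite("pics/w1.png",d["color"][...,::-1]); np.savez("pics/w1.npz",**d)
s=arm.observe();print(s["clock"],s["position"],R.from_rotvec(s["ee_rot"]).as_matrix())
M=R.from_rotvec(d["rvec"]).as_matrix();print("cam",-M.T@d["tvec"],M[2])
E
```

```text
1.575 [0.503 0.251 0.327] [[-0.942  0.335 -0.001]
 [ 0.335  0.942  0.   ]
 [ 0.001 -0.    -1.   ]]
cam [0.432 0.277 0.476] [ 0.261 -0.092 -0.961]
```

View pics/w1.png

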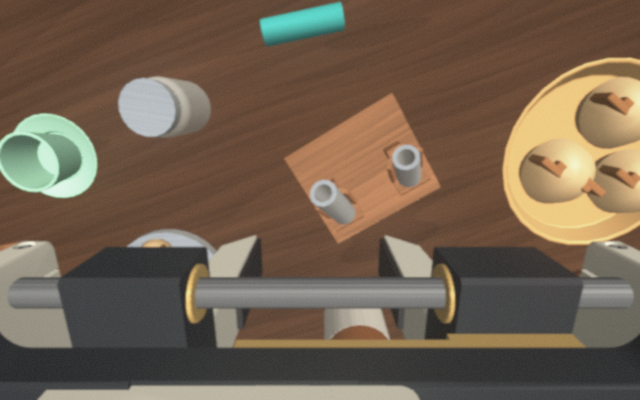

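The wrist view shows the rack with corners near (392,94), (440,186), (338,243) and (285,158). The long tube's upper end is at (322,193), the short one's at (407,155), and the turquoise decoy is at (302,22).

```bash
cat >>h.py <<'E'
def ray(d,uv,z):
    M=R.from_rotvec(d["rvec"]).as_matrix();c=-M.T@d["tvec"]
    uv=np.float64(uv).reshape(-1,2)
    r=np.c_[(uv[:,0]-d["cx"])/d["fx"],(uv[:,1]-d["cy"])/d["fy"],np.ones(len(uv))]@M
    return c+r*((z-c[2])/r[:,2])[:,None]
def cyl(P,r,ax0,c0):
    from scipy.optimize import least_squares
    def f(q):
        a=np.array([q[2],q[3],1]);a/=np.linalg.norm(a)
        w=P-np.array([q[0],q[1],c0[2]])
        return np.linalg.norm(np.cross(w,a),axis=1)-r
    s=least_squares(f,[c0[0],c0[1],ax0[0]/ax0[2],ax0[1]/ax0[2]],loss="soft_l1",f_scale=.002)
    a=np.array([s.x[2],s.x[3],1]);a/=np.linalg.norm(a)
    return np.array([s.x[0],s.x[1],c0[2]]),a,np.sqrt(np.median(f(s.x)**2))
E
python3 - <<'E'
from h import *
np.set_printoptions(precision=4,suppress=True)
W=load("pics/w1.npz")
c=ray(W,[(392,94),(440,186),(338,243),(285,158)],.010);print("rack",c,c.mean(0)); print(np.linalg.norm(np.roll(c,-1,0)-c,axis=1))
for n in("w1","scene0","side0"):
    d=load(f"pics/{n}.npz");P=cloud(d);C=d["color"].astype(int);sat=C.max(2)-C.min(2)
    tab=(abs(P[...,0]-.45)<.04)&(abs(P[...,1]-.2)<.05)&(abs(P[...,2])<.03);print(n,"table z",np.median(P[tab][:,2]),P[tab][:,2].std())
    for nm,y0,y1 in(("L",.2,.295),("S",.295,.39)):
        m=(P[...,0]>.46)&(P[...,0]<.64)&(P[...,1]>y0)&(P[...,1]<y1)&(P[...,2]>.03)&(P[...,2]<.14)&(sat<30)
        m=cv2.erode(m.astype(np.uint8),np.ones((3,3)))>0
        Q=P[m]
        if len(Q)<15: print(nm,len(Q));continue
        c,a,e=cyl(Q,.016,(-.57,0,.82),(.537,Q[:,1].mean(),.09))
        t=(Q-c)@a
        print(nm,len(Q),"c",c,"a",a,"tilt",np.degrees(np.arccos(a[2])),"yaw",np.degrees(np.arctan2(-a[1],-a[0])),"rms",e,"ends",c+a*np.percentile(t,1),c+a*np.percentile(t,99), np.ptp(np.percentile(t,[1,99])))
E
```

```text
rack [[0.4523 0.3703 0.01  ]
 [0.5952 0.4001 0.01  ]
 [0.6299 0.2354 0.01  ]
 [0.4844 0.2066 0.01  ]] [0.5404 0.3031 0.01  ]
[0.146  0.1684 0.1483 0.1668]
w1 table z 0.0012617870987480146 0.0026035444185013657
L 968 c [0.5422 0.2506 0.09  ] a [-0.5431 -0.1244  0.8304] tilt 33.861077624514735 yaw 12.89811373589498 rms 0.002182311965844808 ends [0.5708 0.2572 0.0463] [0.5233 0.2463 0.119 ] 0.08752576664781991
S 771 c [0.5219 0.3466 0.09  ] a [-0.5761 -0.063   0.815 ] tilt 35.414328020282106 yaw 6.240338099602073 rms 0.0028415647934057642 ends [0.5529 0.35   0.0461] [0.5192 0.3463 0.0938] 0.05846156524278688
scene0 table z -0.001953181578711795 0.00355488064540596
L 235 c [0.5383 0.2501 0.09  ] a [-0.5796 -0.1082  0.8077] tilt 36.12634454406096 yaw 10.572638453744128 rms 0.0016899133511401546 ends [0.5754 0.2571 0.0383] [0.5222 0.2471 0.1124] 0.09181408272159224
S 160 c [0.5207 0.3477 0.09  ] a [-0.5263 -0.1059  0.8437] tilt 32.467399376505206 yaw 11.38286321940433 rms 0.0019815769852082987 ends [0.5534 0.3543 0.0375] [0.5202 0.3476 0.0908] 0.0632064951073803
side0 table z -0.00048545230141715435 0.0026388099769974658
L 150 c [0.5405 0.2519 0.09  ] a [-0.5498 -0.1148  0.8273] tilt 34.17365874020415 yaw 11.792738849106142 rms 0.001529082077533218 ends [0.5728 0.2586 0.0414] [0.5232 0.2483 0.1161] 0.09023237969026635
S 37 c [15.4143  3.3806  0.09  ] a [-0.9799 -0.1995  0.0005] tilt 89.97344900263353 yaw 11.505776261971167 rms 0.0022145464741137686 ends [0.5348 0.3518 0.097 ] [0.5144 0.3476 0.097 ] 0.020852728785882846
```

Measured from three views, the long tube leans 35° at yaw 11.8°, which agrees with the rack corners. The grasp point is (0.5315, 0.249, 0.104), 85 mm up the tube, so the palm will clear the shaft top later.

Emit:
jog_arm(moves=[[-0.028,0.0075,0.05,-0.18],[-0.028,0.0075,0.1,-0.36],[-0.028,0.0075,0.15,-0.548],[-0.028,0.0075,0.15,-0.548],[-0.028,0.0075,0.15,-0.548],[-0.028,0.0075,0.15,-0.548],[-0.028,0.0075,0.15,-0.548]], hand=0.06)

```text
clock: 2.45
position: [0.5333, 0.248, 0.1794]
ee_rot: [-0.318, 3.123, 0.002]
force: [0.1, -0.3, -0.9]
width: 0.655
gripper_force: 0.0
```

```bash
python3 - <<'E'
from cell import arm
from h import *
np.set_printoptions(precision=4,suppress=True)
s=arm.observe();M=R.from_rotvec(s["ee_rot"]).as_matrix();print(s["position"],M,s["joints"])
print(M.T@(np.array([.5315,.2492,.0956])-s["position"]))
d=arm.get_image("wrist"); cv2.imwrite("pics/w2.png",d["color"][...,::-1]); np.savez("pics/w2.npz",**d)
P=cloud(d);C=d["color"].astype(int);sat=C.max(2)-C.min(2)
m=(P[...,0]>.48)&(P[...,0]<.62)&(abs(P[...,1]-.25)<.04)&(P[...,2]>.03)&(P[...,2]<.14)&(sat<30)
m=cv2.erode(m.astype(np.uint8),np.ones((3,3)))>0
Q=P[m];print(len(Q),cyl(Q,.016,(-.57,0,.82),(.5315,.249,.1036)))
E
```

```text
[0.5333 0.248  0.1794] [[-0.9794 -0.2018  0.0024]
 [-0.2018  0.9794  0.0014]
 [-0.0026  0.0009 -1.    ]] [-0.5959  0.4263  0.0968  1.7473 -0.0486  0.9676  1.2937]
[0.0017 0.0014 0.0838]
2286 (array([0.534 , 0.2476, 0.1036]), array([-0.5759, -0.078 ,  0.8138]), np.float64(0.0031284993568209025))
```

Emit:
jog_arm(moves=[[0.001,0.001,0.03,0],[0.001,0.001,0.06,0],[0.001,0.001,0.084,0],[0.001,0.001,0.084,0],[0.001,0.001,0.084,0]])

```text
clock: 3.12
position: [0.5321, 0.2485, 0.0949]
ee_rot: [-0.319, 3.124, 0.001]
force: [0.0, -0.2, 0.9]
width: 0.653
gripper_force: 0.0
```

Emit:
jog_arm(moves=[[0,0,0,0],[0,0,0,0],[0,0,0,0],[0,0,0,0],[0,0,0,0]], hand=0.0, newtons=8)

```text
clock: 3.75
position: [0.5314, 0.2493, 0.0942]
ee_rot: [-0.321, 3.124, 0.002]
force: [-2.0, 3.5, 5.1]
width: 0.339
gripper_force: 8.0
```

Emit:
jog_arm(moves=[[-0.0055,0,-0.005,0],[-0.0115,0,-0.01,0],[-0.018,0,-0.014,0],[-0.0245,0,-0.0175,0],[-0.0315,0,-0.0205,0],[-0.0385,0,-0.023,0],[-0.046,0,-0.0245,0],[-0.046,0,-0.0245,0],[-0.046,0,-0.0245,0]])

```text
clock: 4.88
position: [0.5763, 0.2576, 0.118]
ee_rot: [0.32, -3.125, 0.0]
force: [-0.1, 0.3, -1.4]
width: 0.338
gripper_force: 8.0
```

```bash
python3 - <<'E'
from cell import arm
from h import *
ims=[]
for n in("side","wrist","scene"):
    d=arm.get_image(n); np.savez(f"pics/{n}3.npz",**d)
    c=d["color"][...,::-1]
    ims.append(cv2.resize({"side":c[100:220,240:400],"wrist":c[100:340,160:480],"scene":c[120:240,340:500]}[n],(400,300)))
cv2.imwrite("pics/c3.png",cv2.vconcat([cv2.hconcat(ims[:2]),cv2.hconcat([ims[2],ims[2]])]))
E
```

```text
(no output)
```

View pics/c3.png

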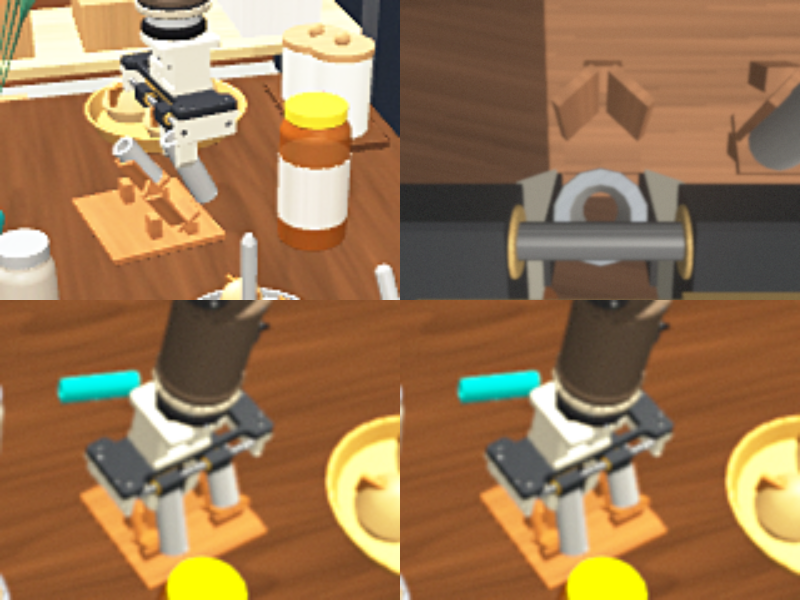

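The tube is held but still tilts about 30°, because the grip friction carried it over the stop. I'll measure the tilt and locate the shaft precisely. Then I'll push the tube's lower end gently against the fixed shaft to pivot it upright in the grip.

```bash
python3 - <<'E'
from h import *
np.set_printoptions(precision=4,suppress=True)
for n in("scene0","side0"):
    d=load(f"pics/{n}.npz");P=cloud(d);C=d["color"].astype(int);sat=C.max(2)-C.min(2)
    m=(np.hypot(P[...,0]-.6,P[...,1]+.012)<.025)&(P[...,2]>.07)&(P[...,2]<.17)&(sat<40)
    v,u=np.nonzero(m);print(n,m.sum(),"pix top row",v.min(),u[v==v.min()],"z max",P[m][:,2].max(), "by row centre", [(int(r),u[v==r].mean(),len(u[v==r])) for r in np.unique(v)][:14:3])
    Q=P[m]
    # vertical cylinder: circle fit r=8
    from scipy.optimize import least_squares
    f=lambda q:np.hypot(Q[:,0]-q[0],Q[:,1]-q[1])-.008
    s=least_squares(f,Q.mean(0)[:2],loss="soft_l1",f_scale=.002);print(s.x,np.median(abs(f(s.x))))
    # plate rim by ellipse of near-white region: points with z 25..45mm at r~80
    m=(np.hypot(P[...,0]-.6,P[...,1]+.012)<.1)&(P[...,2]>.02)&(P[...,2]<.045)&(sat<40)
    k=cv2.findContours(m.astype(np.uint8),0,2)[0];k=max(k,key=cv2.contourArea)
    e=cv2.convexHull(k)[:,0];print("rim hull rays at .039",end=" ")
    q=ray(d,e,.039);(f2)=lambda c:np.hypot(q[:,0]-c[0],q[:,1]-c[1])-.08
    s=least_squares(f2,[.6,-.012],loss="soft_l1",f_scale=.003);print(s.x,np.median(abs(f2(s.x))))
for n in("side3","wrist3","scene3"):
    d=load(f"pics/{n}.npz");P=cloud(d);C=d["color"].astype(int);sat=C.max(2)-C.min(2)
    m=(P[...,0]>.55)&(P[...,0]<.68)&(abs(P[...,1]-.265)<.035)&(P[...,2]>.015)&(P[...,2]<.095 if n!="wrist3" else (P[...,2]<.15))&(sat<30)
    m=cv2.erode(m.astype(np.uint8),np.ones((3,3)))>0
    Q=P[m];print(n,len(Q), Q.min(0),Q.max(0))
    if len(Q)>20:
        c,a,e=cyl(Q,.016,(-.5,-.1,.82),(.58,.2576,.118));print(c,a,np.degrees(np.arccos(a[2])),np.degrees(np.arctan2(-a[1],-a[0])),e)
E
```

```text
scene0 95 pix top row 217 [314 315] z max 0.1538865247928418 by row centre [(217, np.float64(314.5), 2), (220, np.float64(315.0), 5), (223, np.float64(314.5), 4), (226, np.float64(314.5), 4), (229, np.float64(314.5), 6)]
[ 0.5963 -0.0123] 0.0007953812884677718
rim hull rays at .039 [ 0.6013 -0.0137] 0.0018528242266819261
side0 167 pix top row 193 [339 340] z max 0.1557007608286696 by row centre [(193, np.float64(339.5), 2), (196, np.float64(339.5), 6), (199, np.float64(339.5), 6), (202, np.float64(339.5), 6), (205, np.float64(339.5), 6)]
[ 0.5985 -0.0103] 0.000996292024274096
rim hull rays at .039 [ 0.5939 -0.0241] 0.002946410641725808
side3 72 [0.5849 0.2409 0.0522] [0.62   0.257  0.0908]
[0.5855 0.2559 0.118 ] [-0.3678 -0.1594  0.9162] 23.62875565014686 23.43289805500998 0.001546402401708823
wrist3 3246 [0.5549 0.2305 0.0712] [0.6078 0.2833 0.1498]
[0.573  0.2558 0.118 ] [-0.029   0.0449  0.9986] 3.0638759316300037 -57.15903911194966 0.0032087749826994662
scene3 55 [0.6033 0.2471 0.0586] [0.6236 0.268  0.0928]
[0.584  0.2582 0.118 ] [-0.3454 -0.0692  0.9359] 20.6272302825778 11.334009351470774 0.0016576021850932404
```

Emit:
jog_arm(moves=[[0,0,-0.04,0],[0.005,0,-0.074,0],[0.02,-0.03,-0.074,0],[0.04,-0.07,-0.074,0],[0.06,-0.11,-0.074,0],[0.08,-0.15,-0.074,0],[0.1,-0.19,-0.074,0],[0.109,-0.23,-0.074,0],[0.109,-0.255,-0.074,0],[0.109,-0.268,-0.074,0],[0.109,-0.268,-0.074,0],[0.109,-0.268,-0.074,0]])

```text
clock: 6.52
position: [0.5239, -0.0255, 0.1921]
ee_rot: [0.323, -3.125, -0.001]
force: [-0.7, 0.0, -0.5]
width: 0.337
gripper_force: 8.0
```

```bash
cat >t.py <<'E'
from cell import arm
from h import *
import sys
np.set_printoptions(precision=4,suppress=True)
s=arm.observe();p=s["position"];M=R.from_rotvec(s["ee_rot"]).as_matrix();print(s["clock"],p,s["force"],s["width"],"toolx",M[:,0])
for n in("side","scene"):
    d=arm.get_image(n);np.savez(f"pics/{n}_l.npz",**d);P=cloud(d);C=d["color"].astype(int);sat=C.max(2)-C.min(2)
    m=(np.linalg.norm(P-(p-[0,0,.04]),axis=-1)<.1)&(P[...,2]<p[2]-.014)&(P[...,2]>p[2]-.1)&(sat<40)
    m&=np.hypot(P[...,0]-.598,P[...,1]+.012)>.014
    Q=P[m]
    print(n,len(Q))
    if len(Q)>20:
        c,a,e=cyl(Q,.016,(-.3,-.1,.9),(p[0],p[1],p[2]+.008));t=(Q-c)@a;print("c",c,"a",a,"tilt",np.degrees(np.arccos(a[2])),e,"bottom",c+a*np.percentile(t,1))
E
python3 t.py
```

```text
6.525 [ 0.5239 -0.0255  0.1921] [-0.6805  0.     -0.532 ] 0.33704778102602667 toolx [-0.9789 -0.2044  0.0001]
side 232
c [ 0.5253 -0.0247  0.2001] a [-0.4281 -0.0941  0.8988] tilt 25.993739076203376 0.0006935492586331378 bottom [ 0.5604 -0.017   0.1264]
scene 215
c [ 0.5204 -0.0259  0.2001] a [-0.4545 -0.0786  0.8873] tilt 27.46788739588002 0.000978281473529831 bottom [ 0.5596 -0.0192  0.1235]
```

Emit:
jog_arm(moves=[[-0.01,-0.002,0,0],[-0.018,-0.002,0,0],[-0.024,-0.002,0,0],[-0.03,-0.002,0,0],[-0.036,-0.002,0,0],[-0.042,-0.002,0,0],[-0.047,-0.002,0,0],[-0.052,-0.002,0,0],[-0.052,-0.002,0,0]])

```text
clock: 7.75
position: [0.5759, -0.0183, 0.1922]
ee_rot: [-0.32, 3.125, -0.0]
force: [-0.0, -0.5, -2.2]
width: 0.338
gripper_force: 8.0
```

```bash
python3 t.py
```

```text
7.75 [ 0.5759 -0.0183  0.1922] [-0.0415 -0.4517 -2.1693] 0.3384913989035801 toolx [-0.9792 -0.2028 -0.0007]
side 273
c [ 0.5755 -0.0176  0.2002] a [-0.0094 -0.0048  0.9999] tilt 0.6040081784210416 0.0006866426330637138 bottom [ 0.5763 -0.0172  0.1172]
scene 74
c [ 0.5735 -0.0188  0.2002] a [-0.0043  0.0057  1.    ] tilt 0.40861545501443497 0.0006799683580487275 bottom [ 0.5738 -0.0192  0.1178]
```

Emit:
jog_arm(moves=[[0.004,0,0,0],[0.004,0,-0.02,0],[0.004,0,-0.06,0],[-0.01,0.001,-0.06,0],[-0.024,0.002,-0.06,0],[-0.024,0.002,-0.06,0],[-0.024,0.002,-0.06,0]], newtons=14)

```text
clock: 8.72
position: [0.5978, -0.0117, 0.251]
ee_rot: [0.32, -3.123, 0.0]
force: [0.0, -0.3, -0.9]
width: 0.336
gripper_force: 14.0
```

```bash
python3 t.py
```

```text
8.725 [ 0.5978 -0.0117  0.251 ] [ 0.0397 -0.2831 -0.8678] 0.3359050411365666 toolx [-0.9792 -0.2027  0.0023]
side 244
c [ 0.5973 -0.0121  0.259 ] a [-0.0048 -0.0136  0.9999] tilt 0.8274071336203939 0.0006395945266355352 bottom [ 0.5977 -0.0109  0.1761]
scene 85
c [ 0.597  -0.0128  0.259 ] a [ 0.0089 -0.0058  0.9999] tilt 0.6096625584101166 0.00045867058293859106 bottom [ 0.5963 -0.0124  0.1758]
```

Emit:
jog_arm(moves=[[-0.0005,0,0.01,0],[-0.0005,0,0.02,0],[-0.0005,0,0.03,0],[-0.0005,0,0.04,0],[-0.0005,0,0.04,0]])

```text
clock: 9.45
position: [0.5984, -0.0115, 0.2111]
ee_rot: [0.32, -3.123, -0.0]
force: [0.5, -0.1, -1.0]
width: 0.336
gripper_force: 14.0
```

Emit:
jog_arm(moves=[[0,0,0.015,0],[0,0,0.03,0],[0,0,0.045,0],[0,0,0.06,0],[0,0,0.075,0],[0,0,0.088,0],[0,0,0.096,0],[0,0,0.099,0],[0,0,0.099,0]])

```text
clock: 10.58
position: [0.5991, -0.0115, 0.1133]
ee_rot: [-0.32, 3.125, -0.0]
force: [-0.3, -0.5, -2.3]
width: 0.334
gripper_force: 14.0
```

Emit:
jog_arm(moves=[[0,0,0.002,0],[0,0,0.004,0],[0,0,0.005,0],[0,0,0.005,0]])

```text
clock: 11.08
position: [0.5989, -0.0115, 0.1082]
ee_rot: [0.32, -3.125, -0.0]
force: [-0.5, -0.2, -2.1]
width: 0.335
gripper_force: 14.0
```

Emit:
jog_arm(moves=[[0,0,0.001,0],[0,0,0.0015,0],[0,0,0.0015,0]])

```text
clock: 11.45
position: [0.5989, -0.0115, 0.1067]
ee_rot: [0.32, -3.125, -0.0]
force: [-0.7, -0.9, -1.9]
width: 0.335
gripper_force: 14.0
```

Emit:
jog_arm(moves=[[0,0,0.001,0],[0,0,0.0015,0],[0,0,0.0015,0]])

```text
clock: 11.82
position: [0.5992, -0.0115, 0.1061]
ee_rot: [-0.32, 3.124, 0.0]
force: [-1.9, 0.8, 7.1]
width: 0.338
gripper_force: 14.0
```

The tube touches down with +7 N at the expected height, so it is seated. I'll release it, rise, and go over the tier.

Emit:
jog_arm(moves=[[0,0,0,0],[0,0,0,0],[0,0,0,0],[0,0,0,0],[0,0,-0.03,0],[0,0,-0.08,0],[0,0,-0.13,0],[0,0,-0.17,0],[0,0,-0.19,0]], hand=0.056)

```text
clock: 12.95
position: [0.5997, -0.0116, 0.2979]
ee_rot: [-0.32, 3.122, -0.0]
force: [0.5, 0.5, -0.5]
width: 0.615
gripper_force: 0.0
```

```bash
python3 - <<'E'
from cell import arm
from h import *
from scipy.optimize import least_squares
np.set_printoptions(precision=4,suppress=True)
s=arm.observe();print(s["clock"],s["position"])
for n in("side","scene","wrist"):
    d=arm.get_image(n);np.savez(f"pics/{n}5.npz",**d);P=cloud(d);C=d["color"].astype(int);sat=C.max(2)-C.min(2)
    r=np.hypot(P[...,0]-.599,P[...,1]+.0115)
    if n!="wrist":
        m=(r<.025)&(P[...,2]>.07)&(P[...,2]<.137)&(sat<40)
        if m.sum()>20: print(n,m.sum(),"tube",cyl(P[m],.016,(0,0,1),(.599,-.0115,.13)),"ztop",np.percentile(P[m][:,2],[98,100]))
        # tier hub from initial
    if n=="wrist": cv2.imwrite("pics/w5.png",d["color"][...,::-1]);continue
    d=load(f"pics/{n}0.npz");P=cloud(d);C=d["color"].astype(int);sat=C.max(2)-C.min(2)
    m=(abs(P[...,0]-.53)<.12)&(abs(P[...,1]+.285)<.1)&(P[...,2]>.03)&(P[...,2]<.13)&(sat<40)
    Q=P[m]
    # dish floor plane (ransac-ish)
    best=None;g=np.random.default_rng(0)
    for _ in range(400):
        q=Q[g.choice(len(Q),3,False)];nn=np.cross(q[1]-q[0],q[2]-q[0]);l=np.linalg.norm(nn)
        if l<1e-6: continue
        nn/=l;nn*=np.sign(nn[2]);e=abs((Q-q[0])@nn)<.002
        if best is None or e.sum()>best.sum(): best=e
    F=Q[best];c=F.mean(0);nn=np.linalg.svd(F-c)[2][2];nn*=np.sign(nn[2])
    h=(Q-c)@nn
    print(n,"tier floor c",c,"n",nn,"tilt",np.degrees(np.arccos(nn[2])),"yaw",np.degrees(np.arctan2(-nn[1],-nn[0])),best.sum(),len(Q))
    H=Q[(h>.013)&(np.linalg.norm(Q-(c+.03*nn),axis=1)<.045)]
    e1=np.cross(nn,[0,1,0]);e1/=np.linalg.norm(e1);e2=np.cross(nn,e1)
    X=np.c_[(H-c)@e1,(H-c)@e2];hh=(H-c)@nn
    f=lambda q:np.hypot(X[:,0]-q[0],X[:,1]-q[1])-.016
    k=least_squares(f,X.mean(0),loss="soft_l1",f_scale=.002);b=c+e1*k.x[0]+e2*k.x[1]
    print("hub",len(H),"axis foot on floor",b,"hub top h",np.percentile(hh,99),np.median(abs(f(k.x))),"underside",b-.005*nn,"grasp@38",b+.033*nn)
E
```

```text
12.95 [ 0.5997 -0.0116  0.2979]
side 286 tube (array([ 0.5989, -0.0093,  0.13  ]), array([0.0078, 0.0371, 0.9993]), np.float64(0.001148195774118285)) ztop [0.1341 0.1362]
side tier floor c [ 0.5435 -0.2959  0.0666] n [-0.4198  0.0602  0.9056] tilt 25.095714341402164 yaw -8.158943962205512 1918 3163
hub 328 axis foot on floor [ 0.5429 -0.2909  0.066 ] hub top h 0.04652704996833193 0.0012542377414493213 underside [ 0.545  -0.2912  0.0615] grasp@38 [ 0.5291 -0.2889  0.0959]
scene 191 tube (array([ 0.5954, -0.0117,  0.13  ]), array([-0.0383,  0.0207,  0.9991]), np.float64(0.0012076146686207379)) ztop [0.1323 0.1349]
scene tier floor c [ 0.5463 -0.2933  0.0673] n [-0.4157  0.0566  0.9077] tilt 24.80620931579988 yaw -7.74850301664348 740 1477
hub 188 axis foot on floor [ 0.5415 -0.2913  0.065 ] hub top h 0.046688100953147536 0.0014508476200104708 underside [ 0.5436 -0.2916  0.0604] grasp@38 [ 0.5278 -0.2895  0.0949]
```

The tube top is at 0.130, matching the expected height, so the spacer is seated. Two views agree on the tier: tilt 25°, yaw −8°, underside at (0.544, −0.291, 0.061), and hub grasp point at (0.529, −0.289, 0.096).

Emit:
jog_arm(moves=[[0.05,-0.05,0,0.15],[0.08,-0.11,0,0.3],[0.11,-0.17,0,0.344],[0.1255,-0.22,0.03,0.344],[0.1255,-0.257,0.08,0.344],[0.1255,-0.257,0.12,0.344],[0.1255,-0.257,0.12,0.344],[0.1255,-0.257,0.12,0.344],[0.1255,-0.257,0.12,0.344]])

```text
clock: 14.22
position: [0.5294, -0.2882, 0.1772]
ee_rot: [0.217, 3.131, -0.001]
force: [0.3, -0.4, 0.4]
width: 0.61
gripper_force: 0.0
```

```bash
python3 - <<'E'
from cell import arm
from h import *
np.set_printoptions(precision=4,suppress=True)
s=arm.observe();M=R.from_rotvec(s["ee_rot"]).as_matrix();print(s["clock"],s["position"],M[:,0])
print("go",M.T@(np.array([.529,-.289,.088])-s["position"]))
W=load("pics/w1.npz");A=load("pics/scene0.npz")
print("saucer",ray(W,[(55,157)],.016),ray(A,[(268,191)],.016))
d=arm.get_image("wrist");np.savez("pics/w6.npz",**d)
P=cloud(d);C=d["color"].astype(int);sat=C.max(2)-C.min(2)
a=np.array([-.416,.058,.907]);a/=np.linalg.norm(a);b=np.array([.542,-.291,.0655])
w=P-b;h=w@a;r=np.linalg.norm(w-h[...,None]*a,axis=-1)
m=(h>.02)&(h<.06)&(r<.03)&(sat<40);Q=P[m];print(len(Q),Q.min(0),Q.max(0))
t=m&(h>.038);print("hub top ring centroid",P[t].mean(0),"expect",b+.045*a)
cv2.imwrite("pics/w6.png",d["color"][...,::-1])
E
```

```text
14.225 [ 0.5294 -0.2882  0.1772] [-0.9904  0.1382 -0.0031]
go [ 0.0006 -0.0008  0.0892]
saucer [[ 0.3775 -0.0893  0.016 ]] [[ 0.379  -0.0889  0.016 ]]
1266 [ 0.5087 -0.3045  0.0801] [ 0.5479 -0.2732  0.1153]
hub top ring centroid [ 0.5228 -0.2889  0.108 ] expect [ 0.5233 -0.2884  0.1063]
```

View pics/w6.png

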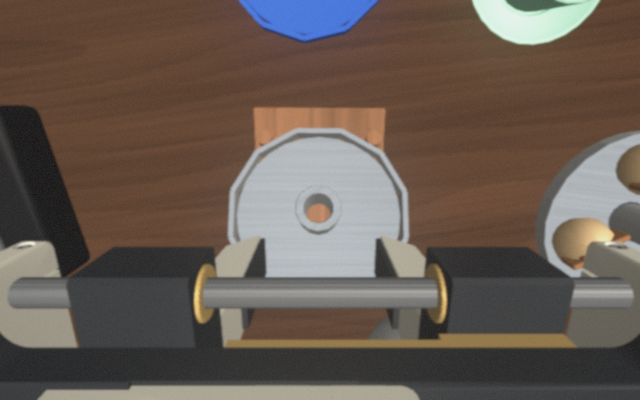

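The wrist view shows the steel tier's hub at (318,208), centred between the fingers. The saucer (top right) rules out levelling the tier near it. I'll descend and grip the hub.

Emit:
jog_arm(moves=[[0.0005,-0.0005,0.03,0],[0.0005,-0.0005,0.06,0],[0.0005,-0.0005,0.08,0],[0.0005,-0.0005,0.089,0],[0.0005,-0.0005,0.089,0],[0.0005,-0.0005,0.089,0]])

```text
clock: 15.02
position: [0.5283, -0.2893, 0.0874]
ee_rot: [0.219, 3.132, -0.001]
force: [-0.0, -0.1, 0.6]
width: 0.61
gripper_force: 0.0
```

Emit:
jog_arm(moves=[[0,0,0,0],[0,0,0,0],[0,0,0,0],[0,0,0,0]], hand=0.0, newtons=15)

```text
clock: 15.52
position: [0.5276, -0.2891, 0.0864]
ee_rot: [0.22, 3.134, -0.0]
force: [-1.0, 0.2, 3.4]
width: 0.336
gripper_force: 15.0
```

Emit:
jog_arm(moves=[[0,0,-0.03,0],[0,0,-0.07,0],[0,0,-0.12,0],[0.01,0.02,-0.16,0],[0.02,0.06,-0.16,0],[0.035,0.11,-0.16,0],[0.05,0.16,-0.16,0],[0.065,0.21,-0.16,0],[0.08,0.26,-0.16,0],[0.087,0.31,-0.16,0],[0.087,0.35,-0.16,0],[0.087,0.38,-0.16,0],[0.087,0.399,-0.16,0],[0.087,0.399,-0.16,0],[0.087,0.399,-0.16,0]])

```text
clock: 17.4
position: [0.4969, 0.1166, 0.2461]
ee_rot: [-0.222, -3.133, 0.001]
force: [0.5, -0.1, -3.1]
width: 0.338
gripper_force: 15.0
```

```bash
python3 - <<'E'
from cell import arm
from h import *
np.set_printoptions(precision=4,suppress=True)
s=arm.observe();print(s["clock"],s["position"],s["width"])
ims=[]
for n in("side","scene"):
    d=arm.get_image(n);np.savez(f"pics/{n}7.npz",**d)
    q=proj(d,[.497,.118,.15])[0].astype(int);c=d["color"][...,::-1]
    y,x=max(q[1]-90,0),max(q[0]-120,0);ims.append(cv2.resize(c[y:y+180,x:x+240],(400,300)))
    P=cloud(d);C=d["color"].astype(int);m=(np.linalg.norm(P-(s["position"]-[0,0,.03]),axis=-1)<.1)&(P[...,2]<s["position"][2]-.01)&(C.max(2)-C.min(2)<40)
    Q=P[m];best=None;g=np.random.default_rng(0)
    for _ in range(400):
        q=Q[g.choice(len(Q),3,False)];nn=np.cross(q[1]-q[0],q[2]-q[0]);l=np.linalg.norm(nn)
        if l<1e-6: continue
        nn/=l;nn*=np.sign(nn[2]) or 1;e=abs((Q-q[0])@nn)<.002
        if best is None or e.sum()>best.sum(): best=e
    F=Q[best];c=F.mean(0);nn=np.linalg.svd(F-c)[2][2];nn*=np.sign(nn[2]);print(n,c,nn,np.degrees(np.arccos(nn[2])),best.sum(),"zrange",np.percentile(Q[:,2],[1,99]))
cv2.imwrite("pics/c7.png",cv2.hconcat(ims))
E
```

```text
17.4 [0.4969 0.1166 0.2461] 0.3382206457625339
side [0.4937 0.1131 0.2169] [-0.4204  0.0548  0.9057] 25.086276481457592 400 zrange [0.1978 0.2357]
scene [0.5054 0.1126 0.2217] [-0.4179  0.0687  0.9059] 25.056313231848495 410 zrange [0.2003 0.2357]
```

View pics/c7.png

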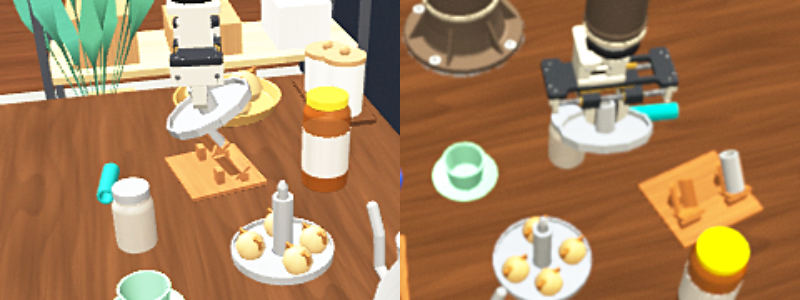

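The tier is held at 25° over clear table. Its low edge faces the robot, and the sugar jar and stand are clear. I'll lower it so the table levels it in a lighter grip.

Emit:
jog_arm(moves=[[0,0,0.05,0],[0,0,0.1,0],[0,0,0.14,0],[0,0,0.17,0],[0,0,0.185,0],[0,0,0.19,0],[0,0,0.194,0],[0,0,0.198,0],[0,0,0.202,0],[0,0,0.206,0],[0,0,0.21,0],[0,0,0.212,0],[0,0,0.212,0]], newtons=9)

```text
clock: 19.12
position: [0.4965, 0.1182, 0.0339]
ee_rot: [-0.219, -3.133, 0.001]
force: [0.5, -0.1, -2.0]
width: 0.333
gripper_force: 9.0
```

Emit:
jog_arm(moves=[[0,0,0.002,0],[0,0,0.003,0],[0,0,0.003,0]])

```text
clock: 19.5
position: [0.497, 0.1182, 0.0312]
ee_rot: [-0.22, -3.134, 0.0]
force: [0.5, -0.2, -1.9]
width: 0.332
gripper_force: 9.0
```

Emit:
jog_arm(moves=[[0,0,0.001,0],[0,0,0.002,0],[0,0,0.002,0]])

```text
clock: 19.88
position: [0.497, 0.1182, 0.0292]
ee_rot: [-0.22, -3.134, -0.0]
force: [1.2, -0.5, -1.4]
width: 0.331
gripper_force: 9.0
```

Emit:
jog_arm(moves=[[0,0,0.001,0],[0,0,0.0015,0],[0,0,0.0015,0]])

```text
clock: 20.25
position: [0.497, 0.1182, 0.0277]
ee_rot: [-0.22, -3.134, -0.0]
force: [0.0, -0.7, -1.5]
width: 0.334
gripper_force: 9.0
```

```bash
cat >tt.py <<'E'
from cell import arm
from h import *
np.set_printoptions(precision=4,suppress=True)
s=arm.observe();p=s["position"];print(s["clock"],p,s["force"])
for n in("side","scene"):
    d=arm.get_image(n);np.savez(f"pics/{n}_t.npz",**d)
    P=cloud(d);C=d["color"].astype(int);m=(np.linalg.norm(P-(p-[0,0,.03]),axis=-1)<.085)&(P[...,2]<p[2]-.008)&(P[...,2]>p[2]-.07)&(C.max(2)-C.min(2)<40)
    Q=P[m];best=None;g=np.random.default_rng(0)
    for _ in range(400):
        q=Q[g.choice(len(Q),3,False)];nn=np.cross(q[1]-q[0],q[2]-q[0]);l=np.linalg.norm(nn)
        if l<1e-6: continue
        nn/=l;nn*=np.sign(nn[2]) or 1;e=abs((Q-q[0])@nn)<.002
        if best is None or e.sum()>best.sum(): best=e
    F=Q[best];c=F.mean(0);nn=np.linalg.svd(F-c)[2][2];nn*=np.sign(nn[2]);z=c[2]-((p[:2]-c[:2])@nn[:2])/nn[2]
    print(n,"n",nn,"tilt",np.degrees(np.arccos(nn[2])),best.sum(),len(Q),"floor z under tcp",z)
E
python3 tt.py
```

```text
20.25 [0.497  0.1182 0.0277] [ 0.0484 -0.7402 -1.514 ]
side n [-0.0062 -0.0006  1.    ] tilt 0.3553395920069898 553 888 floor z under tcp 0.00447325311363754
scene n [-0.0257  0.0026  0.9997] tilt 1.4785861473957918 453 1018 floor z under tcp 0.002511131283658827
```

The tier is level. I'll grip it firmly and lift to hover height, and check where the pot spout is relative to the shaft.

Emit:
jog_arm(moves=[[0,0,0,0],[0,0,-0.04,0],[0,0,-0.09,0],[0,0,-0.14,0],[0,0,-0.19,0],[0,0,-0.19,0],[0,0,-0.19,0]], newtons=22)

```text
clock: 21.22
position: [0.4962, 0.1181, 0.2169]
ee_rot: [-0.219, -3.133, 0.001]
force: [0.1, 0.9, -3.5]
width: 0.335
gripper_force: 22.0
```

```bash
python3 tt.py; python3 - <<'E'
from h import *
np.set_printoptions(precision=4,suppress=True)
for n in("side0","scene0"):
    d=load(f"pics/{n}.npz");P=cloud(d)
    r=np.hypot(P[...,0]-.599,P[...,1]+.0115)
    m=(P[...,2]>.08)&(P[...,2]<.25)&(P[...,0]>.6)&(P[...,1]<-.03)&(P[...,1]>-.2)&(r>.04)
    Q=P[m];i=np.argsort(r[m])[:200:20];print(n,np.c_[Q[i],r[m][i]])
E
```

```text
21.225 [0.4962 0.1181 0.2169] [ 0.1314  0.9055 -3.4529]
side n [0.0004 0.002  1.    ] tilt 0.11776031823513144 675 1109 floor z under tcp 0.19376596597414997
scene n [-0.0122 -0.0143  0.9998] tilt 1.0799629737466323 672 1323 floor z under tcp 0.19145061794498816
side0 [[ 0.6958 -0.1037  0.1528  0.1337]
 [ 0.6976 -0.1137  0.1451  0.142 ]
 [ 0.7091 -0.1063  0.1579  0.1453]
 [ 0.6985 -0.1213  0.1276  0.1482]
 [ 0.7087 -0.1155  0.1501  0.1511]
 [ 0.711  -0.1168  0.145   0.1537]
 [ 0.7012 -0.1287  0.121   0.1555]
 [ 0.7027 -0.1303  0.1246  0.1577]
 [ 0.7032 -0.1324  0.1089  0.1596]
 [ 0.7035 -0.135   0.0935  0.1618]]
scene0 [[ 0.6948 -0.1036  0.1555  0.1329]
 [ 0.7081 -0.1049  0.1548  0.1436]
 [ 0.7085 -0.1105  0.1382  0.1476]
 [ 0.7103 -0.1157  0.1444  0.1525]
 [ 0.7127 -0.1194  0.1302  0.1568]
 [ 0.7088 -0.1285  0.1281  0.1604]
 [ 0.7052 -0.1359  0.1095  0.1636]
 [ 0.7114 -0.1345  0.1205  0.1666]
 [ 0.7132 -0.1366  0.0868  0.1694]
 [ 0.7191 -0.1684  0.0897  0.1976]]
```

```bash
cat >rim.py <<'E'
from cell import arm
from h import *
from scipy.optimize import least_squares
np.set_printoptions(precision=4,suppress=True)
s=arm.observe();p=s["position"];zt=p[2]-.0277+.014;M=R.from_rotvec(s["ee_rot"]).as_matrix();cs=[]
for n in("side","scene","wrist"):
    d=arm.get_image(n);P=cloud(d);C=d["color"].astype(int)
    r=np.hypot(P[...,0]-p[0],P[...,1]-p[1])
    m=(r<.085)&(abs(P[...,2]-zt+.004)<.012)&(C.max(2)-C.min(2)<45)
    # outer rim-top points: near r 70 at rim height
    k=m&(r>.055)&(abs(P[...,2]-zt)<.006);Q=P[k]
    f=lambda c:np.hypot(Q[:,0]-c[0],Q[:,1]-c[1])-.068
    q=least_squares(f,p[:2],loss="soft_l1",f_scale=.002).x
    H=cv2.convexHull(np.argwhere(k)[:,::-1].astype(np.int32))[:,0];g=ray(d,H,zt);g=g[abs(np.hypot(g[:,0]-p[0],g[:,1]-p[1])-.07)<.012]
    f2=lambda c:np.hypot(g[:,0]-c[0],g[:,1]-c[1])-.070
    q2=least_squares(f2,p[:2],loss="soft_l1",f_scale=.002).x
    print(n,k.sum(),"cloud",q,np.median(abs(f(q))),"hull",q2,np.median(abs(f2(q2))),len(g),"tool-frame off",(M.T@np.r_[q-p[:2],0])[:2],(M.T@np.r_[q2-p[:2],0])[:2])
print(p)
E
python3 rim.py
```

```text
side 275 cloud [0.4996 0.1165] 0.0013462278140909806 hull [0.4987 0.1137] 0.0030995582756683515 19 tool-frame off [-0.0039 -0.0009] [-0.0034 -0.0038]
scene 197 cloud [0.5005 0.1162] 0.0015619057641222123 hull [0.5043 0.1145] 0.0012054761296453817 18 tool-frame off [-0.0048 -0.001 ] [-0.0088 -0.0022]
wrist 4150 cloud [0.4976 0.1176] 0.001129278098160054 hull [0.4962 0.1179] 0.000591146874469442 23 tool-frame off [-0.0018 -0.0001] [-0.0003  0.    ]
[0.4959 0.1179 0.2161]
```

Emit:
jog_arm(moves=[[-0.03,-0.03,0,0],[-0.06,-0.06,0,0],[-0.09,-0.09,0,0],[-0.117,-0.114,0,0],[-0.117,-0.114,0,0],[-0.117,-0.114,0,0],[-0.117,-0.114,0,0]])

```text
clock: 22.35
position: [0.5964, -0.0098, 0.2174]
ee_rot: [-0.217, -3.133, -0.001]
force: [-0.4, 1.1, -2.8]
width: 0.335
gripper_force: 22.0
```

```bash
python3 rim.py; python3 - <<'E'
from cell import arm
from h import *
np.set_printoptions(precision=4,suppress=True)
s=arm.observe();p=s["position"];M=R.from_rotvec(s["ee_rot"]).as_matrix()
d=arm.get_image("wrist");np.savez("pics/w8.npz",**d);P=cloud(d);c=d["color"][...,::-1]
zt=p[2]-.0277+.05
r=np.hypot(P[...,0]-p[0],P[...,1]-p[1]);m=(r<.022)&(abs(P[...,2]-zt)<.006)
print(m.sum(),"hub-top centroid",P[m].mean(0),P[m].min(0),P[m].max(0))
q=proj(d,[p[0],p[1],zt])[0];print("expected px",q)
c=cv2.resize(c[100:300,200:440],(720,600),interpolation=cv2.INTER_CUBIC);cv2.imwrite("pics/w8.png",c)
E
```

```text
side 289 cloud [ 0.5999 -0.0115] 0.0012517362941989324 hull [ 0.5983 -0.0171] 0.002770838615524719 18 tool-frame off [-0.0037 -0.0012] [-0.0028 -0.007 ]
scene 222 cloud [ 0.601  -0.0115] 0.001220579797748124 hull [ 0.604  -0.0121] 0.0006816768996251027 21 tool-frame off [-0.0047 -0.001 ] [-0.0078 -0.0013]
wrist 4146 cloud [ 0.5981 -0.0103] 0.0011331081809068874 hull [ 0.5962 -0.0102] 0.0006055966487841444 26 tool-frame off [-0.0017 -0.0003] [ 0.0001 -0.0005]
[ 0.5964 -0.0098  0.2174]
2188 hub-top centroid [ 0.5944 -0.0099  0.2401] [ 0.5824 -0.0281  0.2341] [0.6148 0.0103 0.2461]
expected px [319.7181 287.7113]
```

View pics/w8.png

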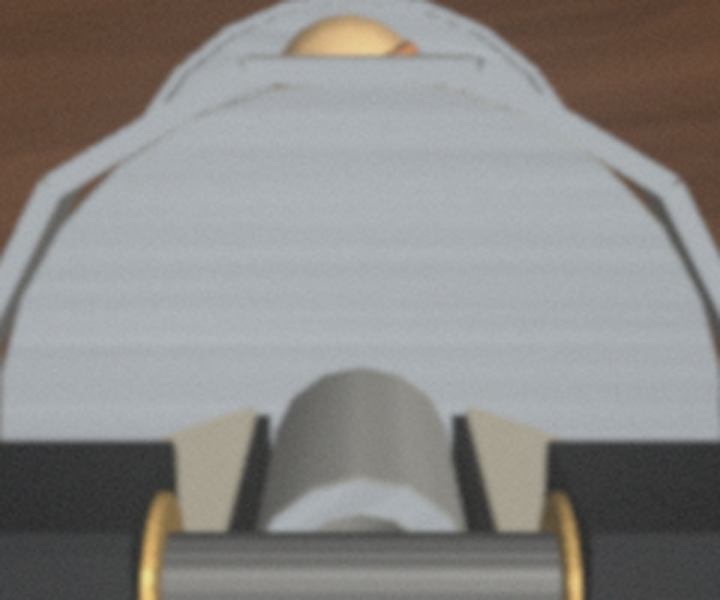

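The crop shows the hub gripped level, with the front edge of its top at about (320,259) in the full image. I'll convert that to the hub's offset along tool x.

```bash
python3 - <<'E'
from cell import arm
from h import *
np.set_printoptions(precision=4,suppress=True)
s=arm.observe();p=s["position"];M=R.from_rotvec(s["ee_rot"]).as_matrix();t=M[:,0]
d=load("pics/w8.npz")
z=p[2]-.0277
for o in(-.004,-.002,0,.002): print(o,"hub top near edge",proj(d,np.r_[p[:2]+t[:2]*(o+.016),z+.05]),"hub foot near edge",proj(d,np.r_[p[:2]+t[:2]*(o+.016),z+.005]))
# side/scene hub-vs-stand tube relative: dish rim pts vs lower plate rim in the same camera
for n in("side","scene"):
    d=load(f"pics/{n}5.npz");P=cloud(d);C=d["color"].astype(int)
    from scipy.optimize import least_squares
    m=(abs(P[...,2]-.1)<.025)&(np.hypot(P[...,0]-.599,P[...,1]+.0115)<.03)&(C.max(2)-C.min(2)<40);Q=P[m]
    f=lambda c:np.hypot(Q[:,0]-c[0],Q[:,1]-c[1])-.016
    a=least_squares(f,[.599,-.0115],loss="soft_l1",f_scale=.001).x
    m=(abs(P[...,2]-.038)<.006)&(abs(np.hypot(P[...,0]-.599,P[...,1]+.0115)-.078)<.012)&(C.max(2)-C.min(2)<40);Q=P[m]
    f=lambda c:np.hypot(Q[:,0]-c[0],Q[:,1]-c[1])-.078
    b=least_squares(f,[.599,-.0115],loss="soft_l1",f_scale=.002).x
    print(n,"tube",a,"plate rim",b,m.sum())
E
```

```text
-0.004 hub top near edge [[319.3801 262.053 ]] hub foot near edge [[319.4877 224.2514]]
-0.002 hub top near edge [[319.385  257.6093]] hub foot near edge [[319.4917 220.7532]]
0 hub top near edge [[319.39   253.1296]] hub foot near edge [[319.4958 217.2334]]
0.002 hub top near edge [[319.3949 248.6134]] hub foot near edge [[319.4999 213.692 ]]
side tube [ 0.5987 -0.0108] plate rim [ 0.5977 -0.0125] 288
scene tube [ 0.597  -0.0126] plate rim [ 0.5979 -0.0125] 259
```

Emit:
jog_arm(moves=[[0.001,-0.001,0.01,0],[0.001,-0.001,0.02,0],[0.001,-0.001,0.028,0],[0.001,-0.001,0.034,0],[0.001,-0.001,0.039,0],[0.001,-0.001,0.044,0],[0.001,-0.001,0.044,0]])

```text
clock: 23.42
position: [0.5957, -0.0118, 0.1734]
ee_rot: [-0.219, -3.133, 0.0]
force: [-0.4, -0.7, -3.0]
width: 0.334
gripper_force: 22.0
```

Emit:
jog_arm(moves=[[0,0,0.004,0],[0,0,0.008,0],[0,0,0.011,0],[0,0,0.013,0],[0,0,0.013,0]])

```text
clock: 24.05
position: [0.5958, -0.0118, 0.1606]
ee_rot: [-0.22, -3.134, 0.0]
force: [0.1, 0.1, -2.6]
width: 0.33
gripper_force: 22.0
```

Emit:
jog_arm(moves=[[0,0,0.001,0],[0,0,0.0015,0],[0,0,0.0015,0]])

```text
clock: 24.42
position: [0.5959, -0.0118, 0.1593]
ee_rot: [0.219, 3.134, 0.0]
force: [1.1, -0.0, -1.7]
width: 0.333
gripper_force: 22.0
```

Emit:
jog_arm(moves=[[0,0,0.001,0],[0,0,0.0015,0],[0,0,0.0015,0]])

```text
clock: 24.8
position: [0.5959, -0.0118, 0.1577]
ee_rot: [0.22, 3.134, 0.0]
force: [0.2, -1.2, -2.8]
width: 0.334
gripper_force: 22.0
```

Emit:
jog_arm(moves=[[0,0,0.001,0],[0,0,0.001,0],[0,0,0.001,0]])

```text
clock: 25.18
position: [0.5962, -0.0119, 0.1576]
ee_rot: [0.22, 3.133, 0.0]
force: [-2.6, 0.0, 5.6]
width: 0.333
gripper_force: 22.0
```

Contact came at TCP z = 0.1576, against 0.1577 predicted for the seat. I'll check level and height before letting go.

```bash
python3 tt.py
```

```text
25.175 [ 0.5962 -0.0119  0.1576] [-2.5546  0.0059  5.6077]
side n [-0.002   0.0032  1.    ] tilt 0.21502509478827142 837 1287 floor z under tcp 0.1343798698749957
scene n [-0.0026 -0.0026  1.    ] tilt 0.21226435082053632 714 1348 floor z under tcp 0.13290984285574384
```

Emit:
jog_arm(moves=[[0,0,0,0],[0,0,0,0],[0,0,0,0],[0,0,0,0],[0,0,-0.03,0],[0,0,-0.08,0],[0,0,-0.14,0],[0.05,0,-0.16,0],[0.1,0,-0.16,0],[0.15,0,-0.16,0],[0.15,0,-0.16,0],[0.15,0,-0.16,0]], hand=0.056)

```text
clock: 26.78
position: [0.4478, 0.0091, 0.3172]
ee_rot: [0.219, 3.133, 0.001]
force: [1.4, -0.5, 0.4]
width: 0.612
gripper_force: 0.0
```

```bash
python3 - <<'E'
from cell import arm
from h import *
s=arm.observe();print(s["clock"],s["position"])
ims=[]
for n in("side","scene"):
    d=arm.get_image(n);c=d["color"][...,::-1];ims.append(cv2.resize(c[100:370,150:510],(400,300)));P=cloud(d);C=d["color"].astype(int)
    r=np.hypot(P[...,0]-.599,P[...,1]+.0115);m=(r<.06)&(r>.025)&(abs(P[...,2]-.135)<.02)&(C.max(2)-C.min(2)<40)
    Q=P[m];A=np.c_[Q[:,:2]-[.599,-.0115],np.ones(len(Q))];k=np.linalg.lstsq(A,Q[:,2],rcond=None)[0];print(n,k)
cv2.imwrite("pics/end.png",cv2.hconcat(ims))
E
```

```text
26.775 [0.44780678 0.00908317 0.31715581]
side [ 0.00284652 -0.00031047  0.13453544]
scene [-0.00132175 -0.00133727  0.13315384]
```

View pics/end.png

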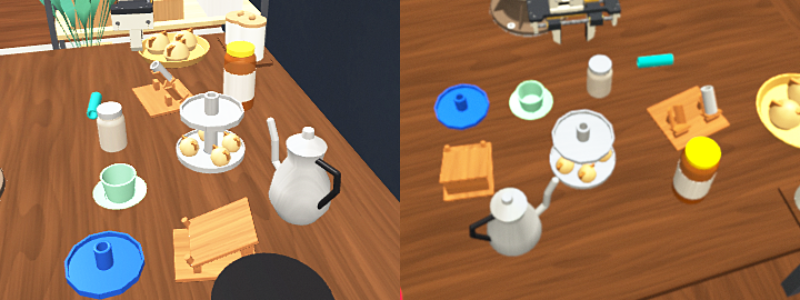

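The final views show the tier level on the spacer at the right height, the short spacer still in its trough, and everything else undisturbed.

```bash
python3 -c "
from cell import arm
print(arm.sign_off())"
```

```text
the job is handed in; nothing more can be done
None
```

The stand is finished and handed in at about 27 s: the long spacer sits down on the lower plate and the tier sits level on top of it, right way up. Each was held until it touched down, and the short spacer, pot, jars, cup and saucer were left where they were.

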